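Change the swatch plate under the spring clip

ROBOT

A 6-joint arm with a two-finger parallel gripper is mounted at the origin on the work surface. World frame = base frame: x ahead of the robot, y to its left, z up, the work surface at z = 0. Lengths are in mm, angles in rad, forces in N, time in s.
With the tool pointing down it reaches from about 350 to 875 mm from the base axis. Payload 4.2 kg.
Tool frame: the origin (TCP) lies between the finger pads; the fingertips stand 14 mm ahead of it and the grasp point (between the pads) lies 5 mm behind it; z points along the fingers, y is the line along which they close (so a half turn about z gives the same grasp; the last joint's range is limited). The gripper opens to 85 mm and grips with 20 to 120 N. Pads are 22 mm wide; open, the fingers measure 114 mm over their backs; the gripper's body (76 mm by 85 mm) begins 54 mm behind the grasp point. The pads swing forward as they close: fully open they stand 13 mm farther back than shut.
Start: joints at [-0.921, 0.385, 0.008, 0, -1.194, -0.259], TCP at [238.093, -577.85, 245.312] pointing down, gripper open.
Joint ranges: [-3.14, 3.14], [-1.21, 2.06], [-1.07, 1.41], [-3.16, 2.05], [-2.99, -0.16], [-3.1, 3.1]. Speed limits (rad/s): [2.79, 2.79, 3.14, 3.14, 3.14, 3.14].

INTERFACE

Orientations are given as a unit quaternion [x, y, z, w].
In Python, from bench import * gives the robot as it stands.
- The arm moves only by the tool carry_out, never from a script. Its argument "motion" is a list of rows, each a list of 7 numbers: the turn, a rotation vector about the tool's x, y, z in rad, then the shift along the tool's x, y, z in mm, then the opening, from -1 (shut) to 1 (fully open), so that 0 is half open. A call has 1 to 5 rows; each row is the pose to reach, as a shift and turn from the pose commanded when the call began, along the tool's axes at that moment; what a row does not reach only later rows make up. A row lasts 1/8 s, in which the tool goes at most 62.5 mm and 10.7 degrees, less where a joint would pass 70% of its speed; a pose out of reach is approached as far as the arm can. A call with a gripper value outside its range is refused whole. The fingers move at their own pace and stop on an object; the grip force is fixed at half the most. Time passes only in rows, so rows that repeat a pose let the fingers close. It gives the time, the measured TCP pose, the force, the opening and the grip force at its end, in the units of the state.
- read_state(): the state, without advancing time (a new reading comes with each control period).
- get_image(name): name is "side" or "top" or "wrist"; returns a dict with "color" (420x560x3 uint8, blue, green, red), "mtx" (3x3 intrinsics, pixels), "position" and "orientation" of the camera in the world. Camera axes: x right, y down, z forward; pixel columns grow to the right and rows downward; lengths in mm; the calibration is good to about 2 mm. A picture is of the moment at which its call begins. There is no depth.
- job_done(): hands the job in; it is judged then, once.
The state is a dict: "clock": time; "joints": joint angles; "joint_vel": joint speeds; "joint_efforts": joint torques, N m; "position": TCP position; "ee_rot": TCP orientation; "contact_force": force on the tool from outside, world axes, zero at the start; "wrist_torque": the same for the moment, N m; "gripper_width": finger opening in mm; "grasp_force": force on a finger pad.
Only numpy, scipy, OpenCV 4.12 (cv2) and the standard library are available. Lean on these libraries where they do the work, as an engineer would, in place of code of your own. Each camera call takes 0.05 s, during which the arm holds its last target. There are 200 camera calls.

TASK

Change the nail plate in the clip holder: swing the spring clip well clear without dislodging the finished plate, then lift that plate out and lay it flat in the brass tray beside the bottles. With the clip still clear, lay the long five-nail plate from the mat fully down between the holder's stops and swing the clip fully back, so that its toe presses on the plate's bare end. Set plates down, do not drop them, and leave the bottles and the short three-nail plate where they are.

Things in the scene. Friction and masses are not known exactly. Their poses are not given: they have to be found in the camera images.
- holder: Aluminium clip holder, fixed. Slab 10 mm thick, spanning x -70..94, y -58..70 mm. Origin on the counter under the bed's centre; x along the plate's length, the clip at the +x end, its pivot on the +y side. Low steel stops flank the plate: side stops up to z 29 mm at x 36..50 and -50..-36, inner faces y +-22.5 mm; end stops up to z 29 mm, inner faces x +-62.5 mm; 2.5 mm of play all round.
- bed (a point): Centre of the top of the bed, a bar 104 x 22 mm, 24 mm above the counter and 14 mm above the slab. The underside centre of a plate lying properly is here. The plate overhangs the bed 9 mm on both long sides; between the side stops these are free for fingers. Axes as the holder.
- clip_pivot (a point): Point on the vertical axis of the clip's pivot screw, 32 mm above the counter, at x = 50, y = 50 mm in the holder's frame. The screw head's top is at 43 mm.
- clip (a joint): Swing of the spring clip about its vertical pivot screw, rad, -0.05 to 1.9, anticlockwise from above positive. At 0 the clip points along the holder's -y, its toe over the bare +x end of a plate in the bed; at 1.57 along the holder's +x, well clear. The toe comes off the plate between 0.2 and 0.35, depending on where the plate lies in its play. It stays where it is left (friction about 0.02 Nm).
- clip_leaf: The clip's steel leaf, a strip 12 mm wide and 2.5 mm thick, top 37 mm above the counter. Turns with joint clip. Origin on the pivot axis, 32 mm above the counter; it points along its own -y. A spring at the screw presses the toe on a plate with about 1.6 N; pulled up, the leaf rises up to 10 mm, staying level. Bearing down on it makes the toe drag the plate.
- clip_knob (a point): Centre of the top of the clip's upright round dark knob: 11 mm diameter, 33 mm tall, top 70 mm above the counter, 28 mm from the pivot axis. Pinch it from above or push it sideways to swing the clip. Keep fingertips above 40 mm here: nails (plate in the bed) reach 36 mm, the leaf 37 mm. Axes as the leaf.
- clip_toe (a point): Lowest point of the clip's rounded toe, 45 mm from the pivot axis. With nothing under it it hangs at 31.2 mm above the counter, 0.8 mm below the top of a plate in the bed, and rides up over the plate's end edge when swung on.
- done_plate: The finished plate, in the holder at the start: white plate, a row of five red false nails on it. 120 (x) x 40 (y) x 8 mm (z), about 70 g. Origin: centre of the underside, x along the length, z up. Nails rise 4 mm above its top, over x -40..40, y -11..13 mm: 20 mm at each end is bare. Pick it across its 40 mm width at mid-length; either way round will do.
- next_plate: The next plate, lying on the mat at the start: white plate, a row of five red false nails on it. 120 (x) x 40 (y) x 8 mm (z), about 70 g. Origin: centre of the underside, x along the length, z up. Nails rise 4 mm above its top, over x -40..40, y -11..13 mm: 20 mm at each end is bare. Pick it across its 40 mm width at mid-length; either way round will do.
- short_plate: Bystander: short white plate with three red nails on the mat, 75 x 40 x 8 mm, origin at the centre of the underside, x along the length. Leave it alone.
- tray: Brass gallery tray, fixed, 160 (x) x 200 (y) mm, origin under its centre on the counter. Floor 4 mm above the counter; rail up to 18 mm, 3 mm thick. Two bottles stand near its -y side (y -80 to -50 mm); the free floor for the plate, laid along the tray's x, is centred at about x 0, y +35 mm.
- mat: Dark mat, fixed, 190 (x) x 180 (y) x 4 mm, origin under its centre on the counter; the next plate and the short plate lie on it side by side, either order.
- bottle_a: Bystander: round polish bottle, 30 mm diameter, 70 mm tall with its cap, 60 g, standing in the tray. Origin: centre of the underside.
- bottle_b: Bystander: round polish bottle, 30 mm diameter, 70 mm tall with its cap, 60 g, standing in the tray. Origin: centre of the underside.
- bottle_c: Bystander: round polish bottle, 30 mm diameter, 70 mm tall with its cap, 60 g, standing on the counter by the holder's +y side. Origin: centre of the underside.
Not all that is in view belongs to the job. Leave any brown look-alike of the done_plate alone. Leave any green look-alike of the next_plate alone.

How it is judged:
By the outcome, as a careful person would: the job done as asked, in the order asked, and still so for the second after the job is handed in, with the robot touching nothing.
It also fails if it takes over 72 s, if anything falls off the work surface, if the arm or the gripper's body presses on something with over 40 N, if the wrist force passes 120 N, or if a joint passes its speed limit or range.

## Working session

There is one attempt and no reset: what is moved stays moved. The work goes in short steps, Python scripts to look and compute and a tool call to move; the robot and the scene stay as the last step left them, time stands still between calls to the robot, and variables do not carry over. Pictures are saved under pics/ and viewed, at most 10 in all, crops included, and the job is handed in when it is done.

Besides the shell and the picture viewer there is one more tool, called after "Call:" as name([rows], argument=value, ...), one row to a line, values as JSON. carry_out: Moves the arm, as the interface text tells. Its arguments: {"type":"object","properties":{"motion":{"type":"array"}},"required":["motion"]}

```bash
ls; mkdir -p pics
cat > h.py <<'E'
from bench import *
import numpy as np, cv2
from scipy.spatial.transform import Rotation as R
def ray(im,u,v,z):
    K=im["mtx"];d=R.from_quat(im["orientation"]).apply(np.linalg.solve(np.array(K),[u,v,1.]))
    p=np.array(im["position"]);return p+d*(z-p[2])/d[2]
def proj(im,P):
    c=R.from_quat(im["orientation"]).inv().apply(np.array(P)-np.array(im["position"]))
    q=np.array(im["mtx"])@c;return q[:2]/q[2]
E
python3 - <<'E'
from h import *
for n in("top","side"):
    im=get_image(n);cv2.imwrite(f"pics/{n}0.png",im["color"]);print(n,im["position"],im["orientation"],im["mtx"])
s=read_state();print(s["position"],s["ee_rot"],s["gripper_width"],s["clock"])
E
```

```text
pics
top [ 440.50029192  -14.05709933 1040.96033901] [-0.70630565  0.70774176 -0.00959175  0.0119129 ] [[393.25084626   0.         280.5314059 ]
 [  0.         393.25084626 203.99262901]
 [  0.           0.           1.        ]]
side [ 37.31419939 414.93973971 693.68299432] [-0.36440095  0.8480235  -0.35785021  0.14146137] [[421.04009862   0.         276.81559414]
 [  0.         421.04009862 210.80154187]
 [  0.           0.           1.        ]]
[ 237.86257598 -577.42725805  244.34292537] [-1.94055323e-01  9.80990086e-01  9.56631788e-04 -2.60205601e-04] 85.45346493671452 0.1
```

View pics/top0.png

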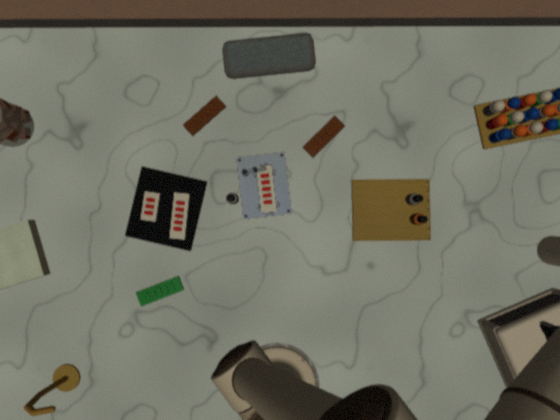

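View pics/side0.png

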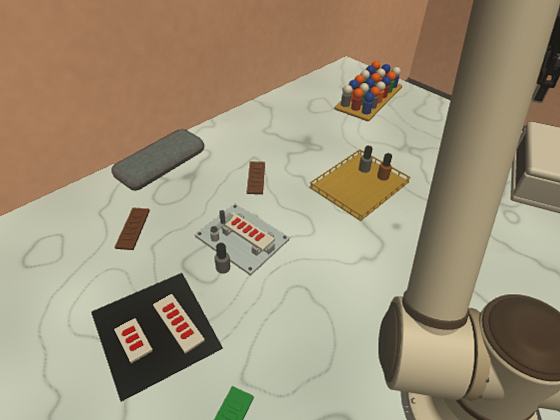

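The top view shows the holder at (264,185) with the done plate at (266,188) and the clip at its upper left. On the mat, the five-nail plate is at (179,216) and the three-nail plate at (150,206). The tray is at (391,210) with its bottles at (415,199) and (418,219), and bottle_c is at (232,198). There are brown look-alikes at (204,116) and (323,136), and a green one at (160,291).

The white plate with five nails at (179,216) fits next_plate. The one at (150,206) has three nails, and the green one is the wrong colour. I'll confirm this in a crop while measuring.

```bash
cat > m.py <<'E'
from h import *
def plates(im,z):
    c=im["color"].astype(int);hsv=cv2.cvtColor(im["color"],cv2.COLOR_BGR2HSV)
    white=((c.min(2)>185))|((hsv[...,1]>150)&((hsv[...,0]<8)|(hsv[...,0]>172))&(hsv[...,2]>120))
    white=cv2.morphologyEx(white.astype(np.uint8),cv2.MORPH_CLOSE,np.ones((3,3)))
    cs,_=cv2.findContours(white,cv2.RETR_EXTERNAL,cv2.CHAIN_APPROX_NONE)
    for k in cs:
        if cv2.contourArea(k)<150: continue
        P=np.array([ray(im,u,v,z)[:2] for u,v in k[:,0]],np.float32)
        (x,y),(w,h),a=cv2.minAreaRect(P)
        if w<h: w,h,a=h,w,a+90
        print(k[:,0].mean(0).round(),"ctr",round(x,1),round(y,1),"size",round(w,1),round(h,1),"ang",round(a,1))
E
python3 - <<'E'
from m import *
im=get_image("top")
plates(im,32);plates(im,12)
c=im["color"].astype(int)
for nm,z,m,ar in(("mat",4,c.max(2)<25,3000),("tray",18,(c[...,2]-c[...,0]>60)&(c[...,1]>80),3000),("holder",10,(c[...,0]-c[...,2]>12)&(c[...,0]>110),1500)):
    m=cv2.morphologyEx(m.astype(np.uint8),cv2.MORPH_CLOSE,np.ones((9,9)));m=cv2.morphologyEx(m,cv2.MORPH_OPEN,np.ones((5,5)))
    for k in cv2.findContours(m,0,1)[0]:
        if cv2.contourArea(k)>ar:
            P=np.array([ray(im,u,v,z)[:2] for u,v in k[:,0]],np.float32);print(nm,k[:,0].mean(0),cv2.minAreaRect(P))
cv2.imwrite("pics/c1.png",cv2.resize(im["color"][145:255,120:300],None,fx=4.4,fy=4.4,interpolation=cv2.INTER_CUBIC))
E
```

```text
mat [165.76862745 208.24313725] ((461.56988525390625, 292.1619567871094), (173.0749969482422, 181.9726104736328), 76.99952697753906)
tray [394.46769231 208.81846154] ((457.7340087890625, -294.8388671875), (151.01498413085938, 190.48687744140625), 0.432564914226532)
```

View pics/c1.png

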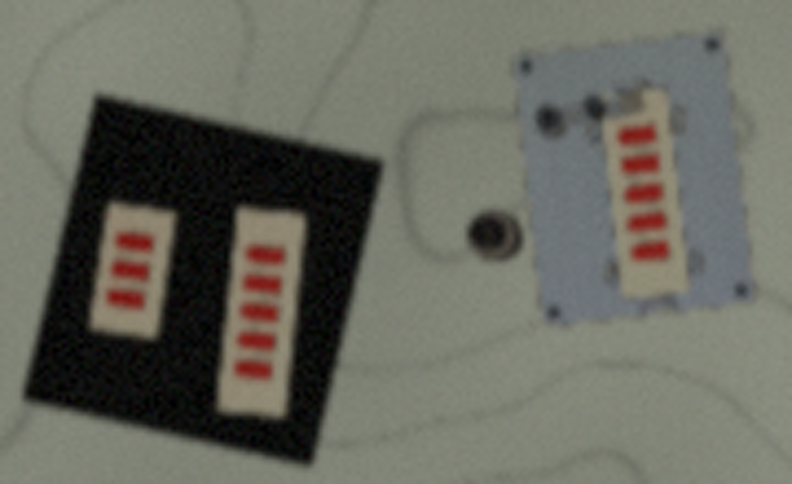

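The crop confirms it: the five-nail white plate is at crop (262,310) and the three-nail one at (133,270). In the holder, the clip pivot is at crop (550,120), the knob at (597,105), and the toe is over the plate's top end.

```bash
sed -i 's/^    white=((c.*/    white=((c[...,2]-c[...,0]>12)\&(c[...,2]>130)\&(c[...,1]>115))|((hsv[...,1]>130)\&((hsv[...,0]<8)|(hsv[...,0]>172)))/' m.py
sed -i 's/<150: continue/<150 or cv2.contourArea(k)>2500: continue/' m.py
python3 - <<'E'
from m import *
im=get_image("top")
c=im["color"].astype(int)
for u,v in((179,199),(264,208),(250,205),(300,180),(268,145),(391,200)):print(c[v,u],end=" ")
print()
print("z32");plates(im,32);print("z12");plates(im,12)
d=c[...,2]-c[...,0]
m=(d<-8)&(c[...,0]>90);m=m.astype(np.uint8);m[:130]=0;m=cv2.morphologyEx(m,cv2.MORPH_OPEN,np.ones((3,3)));m=cv2.morphologyEx(m,cv2.MORPH_CLOSE,np.ones((9,9)))
for k in cv2.findContours(m,0,1)[0]:
    if cv2.contourArea(k)>800:
        P=np.array([ray(im,u,v,10)[:2] for u,v in k[:,0]],np.float32);print("holder",k[:,0].mean(0),cv2.minAreaRect(P),cv2.boxPoints(cv2.minAreaRect(P)))
for u,v in((525,65),(712,44),(741,290),(553,313)):print("screw",ray(im,120+u/4.4,145+v/4.4,10).round(1))
print("pivot",ray(im,120+550/4.4,145+120/4.4,43).round(1),"knob",ray(im,120+597/4.4,145+105/4.4,70).round(1),"bottc",ray(im,120+491/4.4,145+234/4.4,70).round(1))
E
```

```text
[109 129 141] [119 141 144] [122 118 111] [122 137 132] [115 129 125] [ 35  83 101] 
z32
[233. 390.] ctr -0.7 110.1 size 104.0 41.9 ang 22.4
[293. 362.] ctr 70.1 -41.1 size 142.0 40.2 ang 57.7
[532. 334.] ctr 126.4 -662.9 size 164.6 106.2 ang 114.0
[ 16. 254.] ctr 348.0 675.3 size 155.6 111.3 ang 16.9
[149. 206.] ctr 467.4 329.3 size 68.8 41.7 ang 172.8
[179. 215.] ctr 445.4 249.4 size 119.7 35.2 ang 174.0
[267. 189.] ctr 510.8 26.5 size 115.4 38.2 ang 6.6
z12
[233. 390.] ctr -9.4 112.6 size 106.1 42.7 ang 22.4
[293. 362.] ctr 62.7 -41.7 size 144.9 41.0 ang 57.7
[532. 334.] ctr 120.2 -675.7 size 167.8 108.3 ang 114.0
[ 16. 254.] ctr 346.2 689.0 size 158.7 113.5 ang 16.9
[149. 206.] ctr 467.9 336.1 size 70.1 42.5 ang 172.8
[179. 215.] ctr 445.5 254.6 size 122.1 35.9 ang 174.0
[267. 189.] ctr 512.2 27.3 size 117.7 38.9 ang 6.6
screw [588.6  97.6  10. ]
screw [600.9 -14.3  10. ]
screw [453.7 -31.3  10. ]
screw [440.2  80.7  10. ]
pivot [551.8  79.5  43. ] knob [557.2  50.5  70. ] bottc [484.7 110.1  70. ]
```

```bash
cat > go.py <<'E'
from h import *
import sys
# go.py x y z yaw_deg(of tool y axis, mod 180): shift/turn in tool axes from the measured pose
def go(x,y,z,yaw,keep=False):
    s=read_state();T=R.from_quat(s["ee_rot"]);p=np.array(s["position"])
    ty=T.apply([0,1,0]);cur=np.degrees(np.arctan2(ty[1],ty[0]))
    d=(yaw-cur+(180 if keep else 90))%(360 if keep else 180)-(180 if keep else 90)
    yw=np.radians(cur+d);G=R.from_matrix(np.c_[[np.sin(yw)*-1*-1*-1*-1,-np.cos(yw),0],[np.cos(yw),np.sin(yw),0],[0,0,-1]]) if 0 else None
    Y=np.array([np.cos(yw),np.sin(yw),0]);Z=np.array([0,0,-1.]);X=np.cross(Y,Z);G=R.from_matrix(np.c_[X,Y,Z])
    print("cur",p.round(1),"yaw",round(cur,1),"j",np.round(s["joints"],2),"w",round(s["gripper_width"],1),"t",round(s["clock"],2))
    print("turn",(T.inv()*G).as_rotvec().round(4),"shift",T.inv().apply(np.array([x,y,z])-p).round(1))
if __name__=="__main__": go(*map(float,sys.argv[1:5]),len(sys.argv)>5)
E
sed -i '/if 0 else None/s/;G=.*//' go.py
python3 go.py 500 50 250 6.5
```

```text
cur [ 238.  -577.6  244.6] yaw 112.4 j [-0.92  0.39  0.01 -0.   -1.19 -0.26] w 85.3 t 0.2
turn [ 1.2000e-03  8.0000e-04 -1.2935e+00] shift [-481.3  480.5   -4.8]
```

Call:
carry_out([
  [0, 0, -1.293, -481, 480, -5, 1],
  [0, 0, -1.293, -481, 480, -5, 1],
  [0, 0, -1.293, -481, 480, -5, 1],
  [0, 0, -1.293, -481, 480, -5, 1],
  [0, 0, -1.293, -481, 480, -5, 1],
])

```text
clock: 0.82
position: [358.9, -287.7, 247.7]
ee_rot: [-0.619, 0.786, -0.0, 0.0]
contact_force: [1.3, 0.3, -0.7]
gripper_width: 85.5
grasp_force: 0.0
```

```bash
python3 go.py 500 50 250 186.5 k
```

```text
cur [ 358.9 -287.7  247.7] yaw 166.4 j [-0.32  0.1  -0.37 -0.   -1.1   0.08] w 85.5 t 0.82
turn [-5.0e-04 -1.0e-04 -3.5e-01] shift [-361.3  -58.    -2.3]
```

Call:
carry_out([
  [0, 0, -0.35, -361, -58, -2, 1],
  [0, 0, -0.35, -361, -58, -2, 1],
  [0, 0, -0.35, -361, -58, -2, 1],
  [0, 0, -0.35, -361, -58, -2, 0],
  [0, 0, -0.35, -361, -58, -2, -0.4],
])

```text
clock: 1.45
position: [481.1, 0.2, 249.6]
ee_rot: [0.744, -0.668, 0.0, -0.0]
contact_force: [0.9, -0.8, -0.0]
gripper_width: 51.6
grasp_force: 0.0
```

```bash
python3 go.py 500 50 250 186.5 k
```

```text
cur [4.811e+02 2.000e-01 2.496e+02] yaw -173.8 j [ 0.34  0.13 -0.33  0.   -1.11 -0.23] w 51.6 t 1.45
turn [-0.0007  0.0001 -0.0054] shift [-47.5 -24.2  -0.4]
```

Call:
carry_out([
  [0, 0, 0, -47, -24, 0, -0.5],
  [0, 0, 0, -47, -24, 0, -0.5],
  [0, 0, 0, -47, -24, 0, -0.5],
])

```text
clock: 1.82
position: [499.1, 47.4, 249.0]
ee_rot: [0.744, -0.668, -0.0, 0.0]
contact_force: [0.1, -0.6, 0.4]
gripper_width: 21.8
grasp_force: 0.0
```

Run:
```python
from h import *
im=get_image("wrist");cv2.imwrite("pics/w1.png",im["color"]);print(im["position"],im["orientation"],im["mtx"][0])
```

```text
[508.55873736 -34.66838531 377.59754792] [-0.05312477  0.98529473  0.16213763 -0.00913439] [305.8936429   0.        275.5331594]
```

View pics/w1.png

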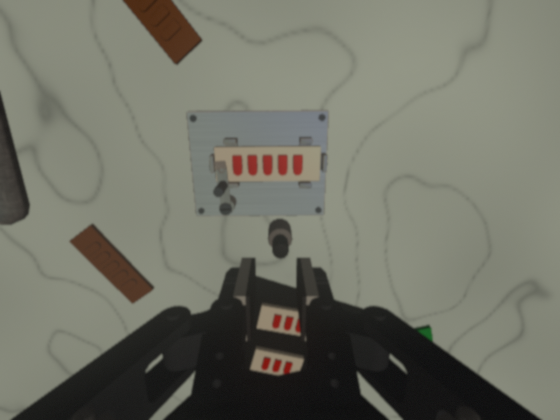

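Wrist view: the slab's screws are at (193,119), (322,117), (319,210) and (201,211). The knob top is at about (220,189), the screw head at (227,203), and the plate spans (215,147)–(321,182).

```bash
cat > hold.py <<'E'
from m import *
def holder(im,scr):
    P=np.array([ray(im,u,v,10)[:2] for u,v in scr]);print(P.round(1).tolist())
    c=P.mean(0);a=[np.degrees(np.arctan2(*(P[0]-P[1])[::-1])),np.degrees(np.arctan2(*(P[3]-P[2])[::-1])),np.degrees(np.arctan2(*(P[3]-P[0])[::-1]))-90,np.degrees(np.arctan2(*(P[2]-P[1])[::-1]))-90]
    y=np.radians(np.mean(a));o=c-np.array([12*np.cos(y)-6*np.sin(y),12*np.sin(y)+6*np.cos(y)]);print("origin",o.round(1),"yaw",np.round(a,1),np.degrees(y).round(2));return o,y
E
python3 - <<'E'
from hold import *
im=get_image("wrist")
g=cv2.cvtColor(im["color"],cv2.COLOR_BGR2GRAY)
S=[]
for u,v in((193,119),(322,117),(319,210),(201,211)):
    w=255.-g[v-5:v+6,u-5:u+6];w=np.clip(w-np.percentile(w,80),0,None);yy,xx=np.mgrid[v-5:v+6,u-5:u+6];S.append(((w*xx).sum()/w.sum(),(w*yy).sum()/w.sum()))
print(np.round(S,1))
o,y=holder(im,S)
plates(im,32)
for h in((50,22,70),(50,50,43),(0,0,32),(50,22,37)):
    q=[o[0]+h[0]*np.cos(y)-h[1]*np.sin(y),o[1]+h[0]*np.sin(y)+h[1]*np.cos(y),h[2]];print(h,np.round(q,1),proj(im,q).round(1))
print(ray(im,220,189,70).round(1))
cv2.imwrite("pics/w1c.png",cv2.resize(im["color"][100:250,180:340],None,fx=4,fy=4,interpolation=cv2.INTER_CUBIC))
E
```

```text
[[192.6 118.6]
 [321.4 117.5]
 [317.9 210. ]
 [201.  210.9]]
[[601.8, -13.0], [454.6, -30.0], [441.7, 81.5], [589.0, 98.4]]
origin [510.5  26.9] yaw [6.6 6.6 6.6 6.6] 6.58
[276. 363.] ctr 469.4 311.7 size 67.8 34.6 ang 172.0
[279. 321.] ctr 471.7 236.5 size 58.7 35.0 ang 174.3
[369. 230.] ctr 380.2 93.3 size 38.3 20.6 ang 84.7
[372. 177.] ctr 390.0 29.6 size 28.4 20.4 ang 84.2
[463.  21.] ctr 334.4 -136.7 size 26.3 24.0 ang 6.1
(50, 22, 70) [557.7  54.5  70. ] [219.1 192.6]
(50, 50, 43) [554.5  82.3  43. ] [224.8 209.9]
(0, 0, 32) [510.5  26.9  32. ] [267.7 164.7]
(50, 22, 37) [557.7  54.5  37. ] [224.1 185. ]
[556.9  50.5  70. ]
```

View pics/w1c.png

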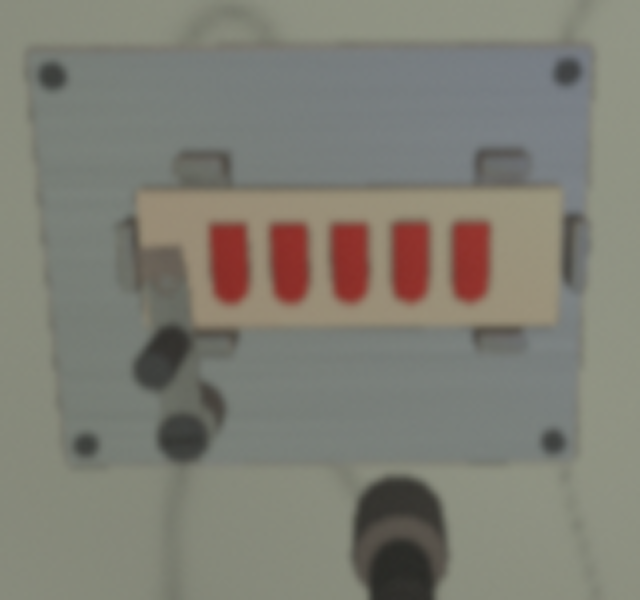

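The crop shows the clip at about 0 with its knob top at (219.5,192), which agrees with the model prediction of (219,193). The plate is seated between the stops. Next I'll go over the knob with a loose cage.

```bash
python3 go.py 557.7 54.5 62 186.58 k
```

```text
cur [499.1  46.5 249.3] yaw -173.9 j [ 0.42  0.17 -0.28 -0.   -1.12 -0.31] w 21.6 t 1.93
turn [ 0.0004 -0.0001 -0.0085] shift [ -1.8 -59.2 187.3]
```

Call:
carry_out([
  [0, 0, -0.008, -2, -59, 0, -0.5],
  [0, 0, -0.008, -2, -59, 60, -0.5],
  [0, 0, -0.008, -2, -59, 110, -0.5],
  [0, 0, -0.008, -2, -59, 150, -0.5],
  [0, 0, -0.008, -2, -59, 150, -0.5],
])

```text
clock: 2.55
position: [555.7, 53.7, 96.7]
ee_rot: [0.746, -0.666, -0.002, 0.003]
contact_force: [-0.2, -0.2, 0.6]
gripper_width: 21.3
grasp_force: 0.0
```

```bash
python3 go.py 557.7 54.5 62 186.58 k;  python3 - <<'E'
from h import *
im=get_image("wrist");a=im["color"]
b=get_image("side");print(proj(b,[557,54,70]))
u,v=map(int,proj(b,[557,54,70]))
cv2.imwrite("pics/k1.png",np.hstack([cv2.resize(a[60:260,180:380],None,fx=2,fy=2),cv2.resize(b["color"][v-65:v+35,u-50:u+50],None,fx=4,fy=4)]))
E
```

```text
cur [555.7  53.7  96.7] yaw -173.5 j [ 0.39  0.43 -0.34 -0.   -0.81 -0.27] w 21.3 t 2.55
turn [ 0.0073 -0.0017 -0.0016] shift [-0.6 -2.3 34.7]
[222.20734308 211.57526474]
```

View pics/k1.png

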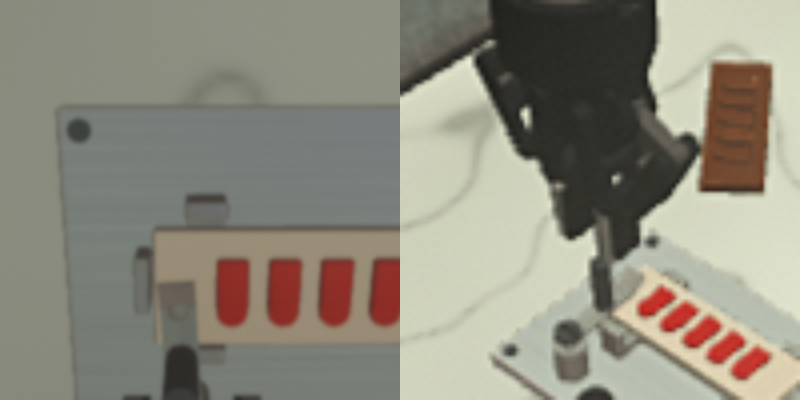

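The knob (wrist crop (180,370)) sits centred between the fingers, so I'll descend.

Call:
carry_out([
  [0, 0, 0, 0, -2, 20, -0.5],
  [0, 0, 0, 0, -2, 35, -0.5],
  [0, 0, 0, 0, -2, 35, -0.5],
])

```text
clock: 3.02
position: [559.9, 55.8, 64.5]
ee_rot: [0.747, -0.665, -0.0, 0.0]
contact_force: [-0.4, -0.9, 0.1]
gripper_width: 21.1
grasp_force: 0.0
```

Run:
```python
from h import *
s=read_state();T=R.from_quat(s["ee_rot"]);p=np.array(s["position"]);print(p)
# arc rows: pivot in world, knob radius 28, clip angles
pv=np.array([554.5,82.3]);y=np.radians(6.58)
p0=np.array([557.7,54.5,62])
for a in np.radians([10,20,30,40,50,60,70,80,90,97]):
    k=pv+28*np.array([np.sin(y+a),-np.cos(y+a)])
    print(np.degrees(a).round(),T.inv().apply(np.array([*k,p[2]])-p0*[1,1,0]-[0,0,p[2]]).round(1),round(-a,3))
```

```text
[559.87261047  55.7757149   64.49432751]
10.0 [-0.4 -4.9 -0. ] -0.175
20.0 [-1.7 -9.6 -0. ] -0.349
30.0 [ -3.7 -14.   -0. ] -0.524
40.0 [ -6.5 -18.   -0. ] -0.698
50.0 [-10.  -21.5  -0. ] -0.873
60.0 [-14.  -24.3  -0. ] -1.047
70.0 [-18.4 -26.3  -0. ] -1.222
80.0 [-23.1 -27.6  -0. ] -1.396
90.0 [-28. -28.  -0.] -1.571
97.0 [-31.4 -27.8  -0. ] -1.693
```

Call:
carry_out([
  [0, 0, -0.175, 0, -5, 0, -0.5],
  [0, 0, -0.349, -2, -10, 0, -0.5],
  [0, 0, -0.524, -4, -14, 0, -0.5],
  [0, 0, -0.698, -6.5, -18, 0, -0.5],
  [0, 0, -0.873, -10, -21.5, 0, -0.5],
])

```text
clock: 3.65
position: [580.3, 68.4, 65.4]
ee_rot: [0.959, -0.284, 0.0, -0.0]
contact_force: [-0.4, 0.0, -0.4]
gripper_width: 21.1
grasp_force: 0.4
```

Run:
```python
from h import *
s=read_state();T=R.from_quat(s["ee_rot"]);p=np.array(s["position"]);print(p,s["contact_force"])
pv=np.array([554.5,82.3]);y=np.radians(6.58)
ty=T.apply([0,1,0]);a0=np.degrees(np.arctan2(ty[1],ty[0]))%360-186.58;print("ang",a0)
for a in np.radians([60,70,80,90,100,105]):
    k=pv+28*np.array([np.sin(y+a),-np.cos(y+a)])
    print(np.degrees(a).round(),T.inv().apply(np.array([*k,p[2]])-p).round(1),round(np.radians(a0)-a,3))
```

```text
[580.34895216  68.37496102  65.42742276] [-0.38052989  0.01357225 -0.37887482]
ang 50.38837072484543
60.0 [-1.7 -2.3  0. ] -0.168
70.0 [-2.9 -7.   0. ] -0.342
80.0 [ -4.9 -11.4   0. ] -0.517
90.0 [ -7.7 -15.4   0. ] -0.691
100.0 [-11.1 -18.9   0. ] -0.866
105.0 [-13.  -20.4   0. ] -0.953
```

Call:
carry_out([
  [0, 0, -0.168, -2, -2.5, 0, -0.5],
  [0, 0, -0.342, -3, -7, 0, -0.5],
  [0, 0, -0.517, -5, -11.5, 0, -0.5],
  [0, 0, -0.691, -7.5, -15.5, 0, -0.5],
  [0, 0, -0.866, -11, -19, 0, -0.5],
])

```text
clock: 4.28
position: [581.8, 90.4, 65.5]
ee_rot: [0.99, 0.144, 0.001, 0.0]
contact_force: [-0.1, -1.7, -1.0]
gripper_width: 21.6
grasp_force: 0.3
```

Call:
carry_out([
  [0, 0, 0, 0, 0, 0, -0.5],
  [0, 0, 0, 0, 0, -45, -0.5],
  [0, 0, 0, 0, 0, -100, -0.2],
])

```text
clock: 4.65
position: [581.0, 89.9, 165.1]
ee_rot: [0.99, 0.14, -0.001, 0.0]
contact_force: [0.7, 0.9, 1.8]
gripper_width: 34.3
grasp_force: 0.0
```

```bash
python3 go.py 509.7 27.1 150 276.58 k
```

```text
cur [581.   89.9 165.1] yaw -73.9 j [ 0.43  0.39 -0.2   0.   -0.98  1.42] w 34.3 t 4.65
turn [0.0006 0.0021 0.1656] shift [-85.9  40.6  15.3]
```

Call:
carry_out([
  [0, 0, 0.166, -86, 41, 15, 0.5],
  [0, 0, 0.166, -86, 41, 15, 0.5],
  [0, 0, 0.166, -86, 41, 15, 0.5],
  [0, 0, 0.166, -86, 41, 15, 0.5],
])

```text
clock: 5.15
position: [511.4, 27.1, 150.3]
ee_rot: [0.998, 0.058, 0.001, -0.0]
contact_force: [0.7, 0.2, 0.1]
gripper_width: 64.2
grasp_force: 0.0
```

```bash
python3 - <<'E'
from h import *
im=get_image("wrist");a=im["color"]
b=get_image("side");u,v=map(int,proj(b,[540,54,40]))
y=np.radians(6.58);O=np.array([510.5,26.9])
def H(hx,hy,z):return [O[0]+hx*np.cos(y)-hy*np.sin(y),O[1]+hx*np.sin(y)+hy*np.cos(y),z]
for c in((60,20),(60,-20),(-60,-20),(-60,20)):print(c,proj(im,H(*c,32)).round(1),proj(b,H(*c,32)).round(1))
cv2.imwrite("pics/p1.png",np.hstack([cv2.resize(a,(560,420)),cv2.resize(b["color"][v-53:v+52,u-20:u+40],None,fx=4,fy=4)]))
E
python3 go.py 510 27 35 276.58 k
```

```text
(60, 20) [250.4 139.8] [220.4 221.3]
(60, -20) [301.  139.9] [233.2 211.5]
(-60, -20) [297.4 273.9] [274.8 237.7]
(-60, 20) [253.7 273.8] [262.3 248.9]
cur [511.5  27.4 149.8] yaw -83.3 j [ 0.37  0.29 -0.4   0.   -0.88  1.32] w 64.1 t 5.25
turn [-0.0001 -0.0015  0.0024] shift [ -1.7   0.3 114.8]
```

View pics/p1.png

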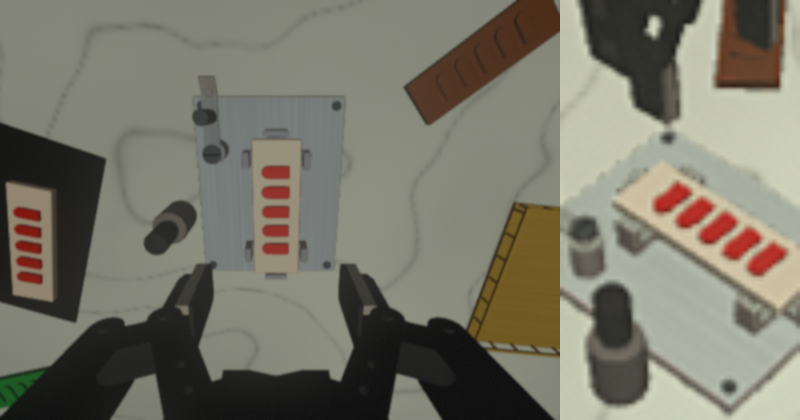

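The clip points along +x, its knob at (204,116) beside the pivot (212,153), so it is well clear. The plate's corners at (252,140) and (298,274) match the centred prediction, so I'll descend for the pick.

Call:
carry_out([
  [0, 0, 0, -1.5, 0, 60, 0.5],
  [0, 0, 0, -1.5, 0, 105, 0.5],
  [0, 0, 0, -1.5, 0, 120, 0.5],
  [0, 0, 0, -1.5, 0, 122, 0.5],
  [0, 0, 0, -1.5, 0, 122, 0.5],
])

```text
clock: 5.88
position: [510.3, 27.2, 28.6]
ee_rot: [0.998, 0.059, 0.001, -0.0]
contact_force: [0.1, -0.9, 1.1]
gripper_width: 64.0
grasp_force: 0.0
```

```bash
python3 go.py 510.5 26.9 28 276.58 k;python3 - <<'E'
from h import *
b=get_image("side");u,v=map(int,proj(b,[510,27,30]))
cv2.imwrite("pics/p2.png",cv2.resize(b["color"][v-60:v+40,u-60:u+60],None,fx=5,fy=5,interpolation=cv2.INTER_CUBIC))
E
```

```text
cur [510.3  27.2  28.6] yaw -83.2 j [ 0.37  0.47 -0.53  0.   -0.58  1.32] w 64.0 t 5.88
turn [-0.0005 -0.003   0.0033] shift [0.1 0.4 0.6]
```

View pics/p2.png

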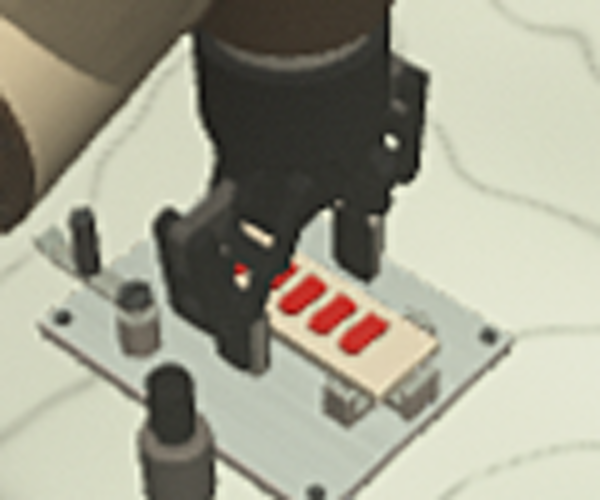

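Call:
carry_out([
  [0, 0, 0, 0, 0, 0, 0.2],
  [0, 0, 0, 0, 0, 0, 0],
  [0, 0, 0, 0, 0, 0, -0.3],
  [0, 0, 0, 0, 0, 0, -0.3],
  [0, 0, 0, 0, 0, 0, -0.3],
])

```text
clock: 6.55
position: [509.3, 26.8, 28.4]
ee_rot: [0.998, 0.059, 0.001, -0.0]
contact_force: [-0.7, 0.6, 6.1]
gripper_width: 38.6
grasp_force: 60.0
```

Call:
carry_out([
  [0, 0, 0, 0, 0, -3, -0.3],
  [0, 0, 0, 0, 0, -10, -0.3],
  [0, 0, 0, 0, 0, -25, -0.3],
  [0, 0, 0, 0, 0, -60, -0.3],
  [0, 0, 0, 0, 0, -90, -0.3],
])

```text
clock: 7.18
position: [509.1, 26.7, 119.4]
ee_rot: [0.998, 0.059, 0.001, -0.0]
contact_force: [0.5, -0.3, -0.7]
gripper_width: 38.2
grasp_force: 60.4
```

```bash
python3 - <<'E'
from m import *
t=get_image("top");b=get_image("side");c=t["color"].astype(int)
# tray outer (rail top) edges via hue
m=((c[...,2]-c[...,0]>30)).astype(np.uint8);m[:,:330]=0;m[:,450:]=0;m[:160]=0;m[270:]=0
m=cv2.morphologyEx(m,cv2.MORPH_OPEN,np.ones((3,3)));k=max(cv2.findContours(m,0,1)[0],key=cv2.contourArea)
for z in(4,18):
    print(z,cv2.minAreaRect(np.array([ray(t,u,v,z)[:2] for u,v in k[:,0]],np.float32)))
cv2.imwrite("pics/t1.png",np.hstack([cv2.resize(t["color"][165:255,340:440],None,fx=4,fy=4),cv2.resize(b["color"][135:225,305:415],None,fx=3.6,fy=4)]))
E
python3 go.py 457 -260 130 276 k
```

```text
4 ((457.13641357421875, -301.4873046875), (205.43038940429688, 160.74932861328125), 89.8980712890625)
18 ((456.91180419921875, -297.606689453125), (202.65689086914062, 158.57901000976562), 89.89804077148438)
cur [511.3  27.4 121.7] yaw -83.2 j [ 0.37  0.32 -0.44  0.   -0.8   1.32] w 38.4 t 7.28
turn [-0.0014 -0.0087  0.0139] shift [-87.9 278.9  -9.4]
```

View pics/t1.png

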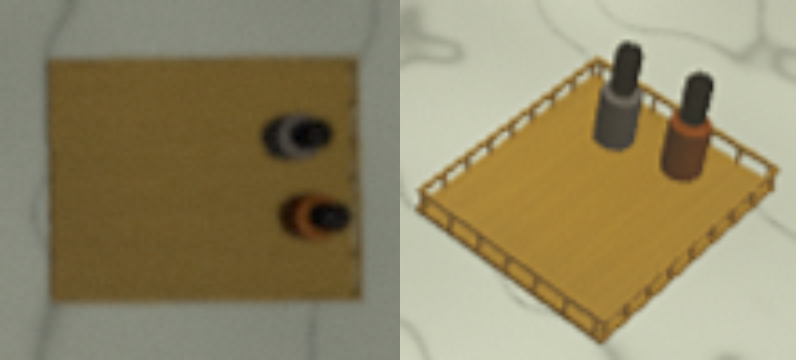

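Before moving to the tray I need to know how far the fingertips stand below the plate. I can get it from p2's pad-corner pixels (268,370 and 378,275 in the crop), with no new view.

Run:
```python
from h import *
b=get_image("side");u,v=map(int,proj(b,[510,27,30]))
y=np.radians(6.8);ey=np.array([-np.sin(y),np.cos(y),0]);ex=np.array([np.cos(y),np.sin(y),0]);O=np.array([510.3,27.2,0])
for (a,c),off in(((268,370),32),((248,375),40),((378,275),-32),((362,282),-32)):
    p=ray(b,u-60+a/5,v-60+c/5,0);C=np.array(b["position"]);d=p-C
    t=(off-(C-O)@ey)/(d@ey);q=C+t*d;print(off,"x",((q-O)@ex).round(1),"z",q[2].round(1))
```

```text
32 x -10.1 z 20.8
40 x -6.2 z 21.7
-32 x -16.1 z 31.2
-32 x -6.8 z 20.4
```

Pad tips are about 8 mm ahead of the TCP at 64 mm opening, so roughly 12.5 mm at 40 mm, or 8 mm below the plate as it's held now. That's too low for a flat floor, so I'll set it back in the bed and regrip 8.5 mm higher.

Call:
carry_out([
  [0, 0, 0, 0, 0, 40, -0.3],
  [0, 0, 0, 0, 0, 70, -0.3],
  [0, 0, 0, 0, 0, 82, -0.3],
  [0, 0, 0, 0, 0, 87, -0.3],
  [0, 0, 0, 0, 0, 89.5, -0.3],
])

```text
clock: 7.95
position: [509.4, 26.8, 28.3]
ee_rot: [0.998, 0.059, 0.0, -0.0]
contact_force: [-4.5, 0.4, 13.5]
gripper_width: 38.7
grasp_force: 62.0
```

Call:
carry_out([
  [0, 0, 0, 0, 0, 0.5, -0.3],
  [0, 0, 0, 0, 0, 0.5, 0.1],
  [0, 0, 0, 0, 0, 0.5, 0.2],
  [0, 0, 0, 0, 0, -4, 0.2],
  [0, 0, 0, 0, 0, -8, 0.2],
])

```text
clock: 8.57
position: [509.0, 26.7, 36.2]
ee_rot: [0.998, 0.059, 0.0, -0.0]
contact_force: [0.6, -0.2, 0.1]
gripper_width: 51.1
grasp_force: 0.0
```

Call:
carry_out([
  [0, 0, 0, 0, 0, 0, 0.2],
  [0, 0, 0, 0, 0, 0, 0],
])

```text
clock: 8.82
position: [508.8, 26.7, 35.9]
ee_rot: [0.998, 0.059, 0.0, -0.0]
contact_force: [-0.7, -0.1, 0.6]
gripper_width: 42.8
grasp_force: 0.0
```

Call:
carry_out([
  [0, 0, 0, 0, 0, -1, 0],
  [0, 0, 0, 0, 0, -1, -0.3],
  [0, 0, 0, 0, 0, -1, -0.3],
  [0, 0, 0, 0, 0, -1, -0.3],
  [0, 0, 0, 0, 0, -1, -0.3],
])

```text
clock: 9.45
position: [508.9, 26.6, 37.2]
ee_rot: [0.998, 0.059, 0.0, 0.0]
contact_force: [-1.0, 0.3, 6.3]
gripper_width: 38.1
grasp_force: 60.5
```

Call:
carry_out([
  [0, 0, 0, 0, 0, -4, -0.3],
  [0, 0, 0, 0, 0, -15, -0.3],
  [0, 0, 0, 0, 0, -40, -0.3],
  [0, 0, 0, 0, 0, -75, -0.3],
  [0, 0, 0, 0, 0, -90, -0.3],
])

```text
clock: 10.07
position: [509.8, 27.0, 129.1]
ee_rot: [0.998, 0.059, 0.002, -0.001]
contact_force: [-0.1, -0.2, -0.6]
gripper_width: 38.3
grasp_force: 60.4
```

```bash
python3 - <<'E'
from m import *
plates(get_image("wrist"),120)
E
python3 go.py 457 -264 125 270 k
```

```text
[377. 380.] ctr 450.3 -39.6 size 16.9 7.4 ang 26.4
[522. 375.] ctr 458.6 -120.4 size 44.9 18.9 ang 89.8
[185. 260.] ctr 513.4 73.0 size 17.6 14.9 ang 115.7
[539.  96.] ctr 609.8 -70.8 size 33.7 20.8 ang 23.1
[405.  38.] ctr 624.6 -11.8 size 10.3 6.3 ang 47.1
cur [510.4  27.1 130.1] yaw -83.2 j [ 0.37  0.31 -0.43  0.   -0.82  1.32] w 37.9 t 10.12
turn [-0.0013 -0.0057  0.1182] shift [-87.4 282.8   4.3]
```

Call:
carry_out([
  [0, 0, 0.118, -15, 48, 0, -0.3],
  [0, 0, 0.118, -34, 108, 0, -0.3],
  [0, 0, 0.118, -52, 168, 0, -0.3],
  [0, 0, 0.118, -70, 228, 0, -0.3],
  [0, 0, 0.118, -87, 283, 0, -0.3],
])

```text
clock: 10.75
position: [454.6, -266.3, 125.9]
ee_rot: [1.0, -0.0, -0.001, -0.0]
contact_force: [1.7, 1.1, -0.8]
gripper_width: 38.3
grasp_force: 60.4
```

Call:
carry_out([
  [0, 0, 0, 0, 0, 0, -0.3],
  [0, 0, 0, 0, 0, 40, -0.3],
  [0, 0, 0, 0, 0, 80, -0.3],
])

```text
clock: 11.12
position: [455.6, -264.0, 45.6]
ee_rot: [1.0, -0.0, 0.0, -0.0]
contact_force: [0.3, 1.6, -0.8]
gripper_width: 38.5
grasp_force: 60.5
```

```bash
python3 go.py 457 -264 17 270 k
```

```text
cur [ 455.6 -264.    45.6] yaw -90.0 j [-0.22  0.46 -0.47 -0.   -0.64  1.79] w 38.5 t 11.12
turn [-0.0002 -0.0006 -0.0003] shift [ 1.3  0.  28.6]
```

Call:
carry_out([
  [0, 0, 0, 1, 0, 15, -0.3],
  [0, 0, 0, 1, 0, 23, -0.3],
  [0, 0, 0, 1, 0, 26, -0.3],
  [0, 0, 0, 1, 0, 27.5, -0.3],
  [0, 0, 0, 1, 0, 28.5, -0.3],
])

```text
clock: 11.75
position: [457.3, -264.7, 19.1]
ee_rot: [1.0, -0.0, 0.001, 0.0]
contact_force: [-0.4, 0.3, -0.5]
gripper_width: 38.2
grasp_force: 60.5
```

Call:
carry_out([
  [0, 0, 0, 0, 0, 0.5, -0.3],
  [0, 0, 0, 0, 0, 0.5, -0.3],
])

```text
clock: 12.0
position: [456.8, -264.6, 18.1]
ee_rot: [1.0, -0.0, 0.0, 0.0]
contact_force: [0.5, -0.1, -1.2]
gripper_width: 38.1
grasp_force: 60.5
```

Not in contact yet, so I'll lower in 1 mm steps.

Call:
carry_out([
  [0, 0, 0, 0, 0, 0.7, -0.3],
  [0, 0, 0, 0, 0, 0.7, -0.3],
])

```text
clock: 12.25
position: [456.8, -264.7, 17.3]
ee_rot: [1.0, -0.0, 0.0, 0.0]
contact_force: [-0.5, -0.5, 1.4]
gripper_width: 38.5
grasp_force: 60.7
```

Call:
carry_out([
  [0, 0, 0, 0, 0, 0.7, -0.3],
  [0, 0, 0, 0, 0, 0.7, -0.3],
])

```text
clock: 12.5
position: [456.8, -264.6, 17.2]
ee_rot: [1.0, -0.0, 0.0, 0.0]
contact_force: [-0.9, 1.5, 6.1]
gripper_width: 38.2
grasp_force: 61.3
```

Call:
carry_out([
  [0, 0, 0, 0, 0, 0, -0.1],
  [0, 0, 0, 0, 0, 0, 0.1],
  [0, 0, 0, 0, 0, 0, 0.3],
  [0, 0, 0, 0, 0, 0, 0.4],
  [0, 0, 0, 0, 0, -30, 0.45],
])

```text
clock: 13.12
position: [455.0, -264.1, 44.6]
ee_rot: [1.0, -0.0, -0.003, -0.001]
contact_force: [1.1, 0.1, 0.1]
gripper_width: 62.4
grasp_force: 0.0
```

Call:
carry_out([
  [0, 0, 0, 0, 0, -60, 0.45],
  [0, 0, 0, 0, 0, -120, 0.45],
  [0, 0, 0, 0, 0, -150, 0.45],
  [0, 0, 0, 0, 0, -150, 0.45],
])

```text
clock: 13.62
position: [458.1, -265.0, 199.3]
ee_rot: [1.0, -0.0, 0.003, 0.001]
contact_force: [0.0, 0.4, -0.6]
gripper_width: 61.7
grasp_force: 0.0
```

```bash
python3 - <<'E'
from m import *
print("wrist z12");plates(get_image("wrist"),12)
E
python3 go.py 446 190 200 264 k
```

```text
wrist z12
[108. 295.] ctr 329.2 -65.7 size 53.3 28.0 ang 6.5
[ 87. 166.] ctr 481.0 -67.8 size 103.5 48.6 ang 18.5
[419. 167.] ctr 482.6 -419.2 size 114.9 36.7 ang 1.3
cur [ 456.9 -264.5  197.1] yaw -90.0 j [-0.22  0.26 -0.3  -0.   -1.    1.79] w 62.2 t 13.68
turn [-1.000e-04 -2.100e-03  1.042e-01] shift [ -11.1 -454.5   -2.9]
```

Call:
carry_out([
  [0, 0, 0.104, -2, -50, 0, 0.45],
  [0, 0, 0.104, -3, -110, 0, 0.45],
  [0, 0, 0.104, -5, -172, 0, 0.45],
  [0, 0, 0.104, -6, -234, 0, 0.45],
  [0, 0, 0.104, -7, -296, 0, 0.45],
])

```text
clock: 14.3
position: [448.5, 33.0, 194.8]
ee_rot: [0.999, -0.052, -0.002, 0.001]
contact_force: [1.0, -0.3, 0.4]
gripper_width: 62.3
grasp_force: 0.0
```

```bash
python3 go.py 446 254 200 264 k
```

```text
cur [448.5  33.  194.8] yaw -96.0 j [ 0.44  0.13 -0.48 -0.   -0.96  1.03] w 62.3 t 14.3
turn [0.0014 0.0029 0.0002] shift [ -25.6 -219.5   -5.4]
```

Call:
carry_out([
  [0, 0, 0, -7, -60, -1, 0.45],
  [0, 0, 0, -14, -120, -2, 0.45],
  [0, 0, 0, -20, -175, -3, 0.45],
  [0, 0, 0, -25, -215, -5, 0.45],
  [0, 0, 0, -25.5, -219, -5, 0.45],
])

```text
clock: 14.92
position: [446.5, 253.7, 199.3]
ee_rot: [0.999, -0.051, -0.001, 0.001]
contact_force: [-0.4, 0.1, -1.1]
gripper_width: 61.8
grasp_force: 0.0
```

```bash
python3 - <<'E'
from m import *
t=get_image("top");w=get_image("wrist")
print("wrist z12");plates(w,12)
# tray plate in top: low saturation inside tray
hs=cv2.cvtColor(t["color"],cv2.COLOR_BGR2HSV)
m=((hs[...,1]<90)|(hs[...,0]<6)|(hs[...,0]>174)).astype(np.uint8);mm=np.zeros_like(m);mm[184:236,355:404]=m[184:236,355:404]
k=max(cv2.findContours(mm,0,1)[0],key=cv2.contourArea);print("tray plate",cv2.minAreaRect(np.array([ray(t,u,v,12)[:2] for u,v in k[:,0]],np.float32)))
E
python3 go.py 446 254 17 264 k
```

```text
wrist z12
[405. 400.] ctr 132.7 96.7 size 82.7 59.9 ang 173.9
[143. 402.] ctr 172.9 473.9 size 82.4 72.5 ang 173.9
tray plate ((459.58782958984375, -264.2660827636719), (39.25337600708008, 117.91222381591797), 89.49046325683594)
cur [446.4 251.6 199.6] yaw -95.9 j [ 0.83  0.24 -0.33 -0.   -1.01  0.64] w 62.1 t 15.03
turn [0.003  0.0027 0.0012] shift [-1.000e-01 -2.900e+00  1.826e+02]
```

```bash
sed -i 's/>2500/>9000/' m.py
python3 - <<'E'
from m import *
w=get_image("wrist");plates(w,12)
c=w["color"].astype(int);print(c[200,275],c[170,275],proj(w,[446,254,12]))
E
```

```text
[406. 400.] ctr 132.1 95.0 size 82.8 62.3 ang 173.8
[143. 402.] ctr 172.9 473.2 size 82.5 72.8 ang 173.8
[151 179 196] [159 189 199] [272.93831864 189.77227107]
```

Run:
```python
from m import *
w=get_image("wrist");c=w["color"]
# plate+nails: bright red channel, component containing the expected centre
m=(c[...,2]>110).astype(np.uint8)
n,l,s,ce=cv2.connectedComponentsWithStats(m)
for i in range(1,n):
    if 500<s[i,4]<20000 :
        k=max(cv2.findContours((l==i).astype(np.uint8),0,1)[0],key=cv2.contourArea)
        P=np.array([ray(w,u,v,12)[:2] for u,v in k[:,0]],np.float32);print(ce[i].round(),s[i],np.round(np.hstack([np.ravel(a) for a in cv2.minAreaRect(P)]),1))
```

```text
[271. 189.] [ 251  136   40  109 4172] [442.6 255.6  41.1 119.6  84.2]
[196. 176.] [ 175  141   42   72 2755] [467.3 332.4  41.   75.6  81.7]
[144. 401.] [ 113  373   53   47 1632] [173.8 473.3  75.3  84.3  83.8]
[407. 400.] [ 386  373   48   47 1575] [132.6  93.1  66.5  84.5  83.7]
```

Found the five-nail plate at wrist pixel (271,189): centre (442.6,255.6), size 119.6×41. The short one is separate at (196,176). The tray plate is at (459.6,-264.3), lying flat. Descending on the next plate.

```bash
python3 go.py 443 255.5 17.2 264.2 k
```

```text
cur [446.7 250.7 200.4] yaw -96.0 j [ 0.83  0.23 -0.33 -0.   -1.01  0.64] w 61.8 t 15.12
turn [ 0.0019  0.0018 -0.0039] shift [ -3.9  -4.7 183.2]
```

Call:
carry_out([
  [0, 0, -0.004, -4, -4, 50, 0.45],
  [0, 0, -0.004, -4, -4, 110, 0.45],
  [0, 0, -0.004, -4, -4, 140, 0.45],
  [0, 0, -0.004, -4, -4, 140, 0.45],
  [0, 0, -0.004, -4, -4, 140, 0.45],
])

```text
clock: 15.75
position: [444.6, 256.4, 62.7]
ee_rot: [0.999, -0.05, 0.001, -0.001]
contact_force: [0.0, 0.3, 0.2]
gripper_width: 62.0
grasp_force: 0.0
```

```bash
python3 go.py 443 255.5 17.2 264.2 k
```

```text
cur [444.6 256.4  62.7] yaw -95.8 j [ 0.84  0.41 -0.49  0.   -0.66  0.63] w 62.0 t 15.75
turn [-0.0016 -0.0017  0.0004] shift [-1.6  1.1 45.5]
```

Call:
carry_out([
  [0, 0, 0, -1.5, 1, 25, 0.45],
  [0, 0, 0, -1.5, 1, 38, 0.45],
  [0, 0, 0, -1.5, 1, 44, 0.45],
  [0, 0, 0, -1.5, 1, 44, 0.45],
])

```text
clock: 16.25
position: [442.4, 255.6, 17.7]
ee_rot: [0.999, -0.05, 0.0, -0.0]
contact_force: [0.0, -0.2, -0.1]
gripper_width: 61.8
grasp_force: 0.0
```

```bash
python3 go.py 443 255.5 17.2 264.2 k
```

```text
cur [442.4 255.6  17.7] yaw -95.7 j [ 0.84  0.49 -0.53  0.   -0.55  0.63] w 61.8 t 16.25
turn [-0.0003 -0.0004  0.0011] shift [0.6 0.1 0.5]
```

Call:
carry_out([
  [0, 0, 0, 0.5, 0, 0.3, 0.1],
  [0, 0, 0, 0.5, 0, 0.3, -0.1],
  [0, 0, 0, 0.5, 0, 0.3, -0.3],
  [0, 0, 0, 0.5, 0, 0.3, -0.3],
  [0, 0, 0, 0.5, 0, 0.3, -0.3],
])

```text
clock: 16.88
position: [443.0, 255.8, 18.1]
ee_rot: [0.999, -0.05, 0.001, -0.0]
contact_force: [-1.2, -0.5, 4.9]
gripper_width: 37.9
grasp_force: 59.7
```

Call:
carry_out([
  [0, 0, 0, 0, 0, -5, -0.3],
  [0, 0, 0, 0, 0, -20, -0.3],
  [0, 0, 0, 0, 0, -60, -0.3],
  [0, 0, 0, 0, 0, -100, -0.3],
  [0, 0, 0, 0, 0, -110, -0.3],
])

```text
clock: 17.5
position: [443.7, 256.5, 130.7]
ee_rot: [0.999, -0.05, 0.002, -0.002]
contact_force: [-0.2, -0.4, -0.4]
gripper_width: 38.1
grasp_force: 60.5
```

```bash
python3 go.py 510 27 127 276.58 k
```

```text
cur [443.7 256.5 130.7] yaw -95.7 j [ 0.84  0.31 -0.43  0.   -0.83  0.63] w 38.1 t 17.5
turn [-0.0047 -0.0048 -0.2147] shift [ 88.8 221.8   2.9]
```

Call:
carry_out([
  [0, 0, -0.214, 20, 49, 0, -0.3],
  [0, 0, -0.214, 42, 105, 0, -0.3],
  [0, 0, -0.214, 64, 160, 0, -0.3],
  [0, 0, -0.214, 82, 205, 0, -0.3],
  [0, 0, -0.214, 89, 222, 0, -0.3],
])

```text
clock: 18.12
position: [508.4, 23.0, 126.5]
ee_rot: [0.998, 0.055, -0.001, 0.0]
contact_force: [0.7, 0.0, -1.2]
gripper_width: 38.0
grasp_force: 60.5
```

Call:
carry_out([
  [0, 0, 0, 0, 0, 30, -0.3],
  [0, 0, 0, 0, 0, 60, -0.3],
  [0, 0, 0, 0, 0, 60, -0.3],
  [0, 0, 0, 0, 0, 60, -0.3],
])

```text
clock: 18.62
position: [509.4, 25.8, 67.8]
ee_rot: [0.998, 0.057, 0.0, 0.0]
contact_force: [0.1, 0.9, 0.3]
gripper_width: 37.7
grasp_force: 60.5
```

```bash
cat > inhand.py <<'E'
from m import *
y=np.radians(6.58);O=np.array([510.5,26.9])
s=read_state();zt=s["position"][2]-14.1+8
w=get_image("wrist");c=w["color"];hs=cv2.cvtColor(c,cv2.COLOR_BGR2HSV)
print("z",zt,"expected end",[proj(w,[O[0]+60*np.cos(y)-h*np.sin(y),O[1]+60*np.sin(y)+h*np.cos(y),zt]).round(1).tolist() for h in(20,-20)])
d=c[...,2].astype(int)-c[...,0];m=(d>14).astype(np.uint8);m=cv2.morphologyEx(m,cv2.MORPH_OPEN,np.ones((3,3)))
n,l,st,ce=cv2.connectedComponentsWithStats(m)
for i in range(1,n):
    if st[i,4]>1200 and 200<ce[i][0]<350:
        k=max(cv2.findContours((l==i).astype(np.uint8),0,1)[0],key=cv2.contourArea)
        P=np.array([ray(w,u,v,zt)[:2] for u,v in k[:,0]],np.float32)-O;Q=np.c_[P@[np.cos(y),np.sin(y)],P@[-np.sin(y),np.cos(y)]]
        r=cv2.minAreaRect(Q.astype(np.float32));print(st[i],"holder-frame x max",Q[:,0].max().round(1),"y",Q[:,1].min().round(1),Q[:,1].max().round(1),np.round(np.hstack([np.ravel(a) for a in r]),1))
E
python3 inhand.py; python3 go.py 510.5 26.9 70 276.58 k
```

```text
z 61.686433201417934 expected end [[227.8, 159.8], [318.6, 159.7]]
[  231   163    90   212 16738] holder-frame x max 58.6 y -21.2 19.4 [ -1.4  -0.9  40.6 120.   90. ]
cur [509.7  25.9  68.2] yaw -83.5 j [ 0.37  0.4  -0.49  0.   -0.67  1.32] w 37.9 t 18.68
turn [-0.0002 -0.0019 -0.0006] shift [ 0.9 -0.9 -1.8]
```

The plate in the hand measures 120×40.6, square to the holder and off by (-1.4,-0.9) mm. I'll correct that and lower.

Call:
carry_out([
  [0, 0, 0, 1.4, -0.9, 0, -0.3],
  [0, 0, 0, 1.4, -0.9, 12, -0.3],
  [0, 0, 0, 1.4, -0.9, 20, -0.3],
  [0, 0, 0, 1.4, -0.9, 20, -0.3],
])

```text
clock: 19.18
position: [509.4, 26.4, 46.1]
ee_rot: [0.998, 0.057, -0.001, 0.0]
contact_force: [1.3, -0.4, -0.2]
gripper_width: 37.9
grasp_force: 60.5
```

```bash
python3 inhand.py; python3 go.py 510.5 26.9 38.1 276.58 k
```

```text
z 39.961036871181214 expected end [[229.0, 160.1], [320.0, 159.9]]
[  231   164    90   211 16794] holder-frame x max 58.3 y -20.8 20.4 [ -1.6  -0.3  41.1 119.8  89.9]
cur [509.9  26.5  46.5] yaw -83.5 j [ 0.37  0.44 -0.51  0.   -0.63  1.31] w 37.9 t 19.23
turn [ 0.0004  0.0013 -0.0011] shift [ 0.7 -0.3  8.4]
```

Call:
carry_out([
  [0, 0, 0, 1.2, -0.3, 3, -0.3],
  [0, 0, 0, 1.2, -0.3, 5, -0.3],
  [0, 0, 0, 1.2, -0.3, 6.5, -0.3],
  [0, 0, 0, 1.2, -0.3, 7.5, -0.3],
  [0, 0, 0, 1.2, -0.3, 7.5, -0.3],
])

```text
clock: 19.85
position: [511.3, 27.1, 39.6]
ee_rot: [0.998, 0.057, -0.0, 0.0]
contact_force: [-0.8, 0.2, -1.1]
gripper_width: 37.7
grasp_force: 60.5
```

Call:
carry_out([
  [0, 0, 0, 0, 0, 0.8, -0.3],
  [0, 0, 0, 0, 0, 0.8, -0.3],
])

```text
clock: 20.1
position: [511.3, 27.1, 38.8]
ee_rot: [0.998, 0.057, -0.0, -0.0]
contact_force: [-0.3, -0.1, -0.8]
gripper_width: 37.7
grasp_force: 60.5
```

Call:
carry_out([
  [0, 0, 0, 0, 0, 0.7, -0.3],
  [0, 0, 0, 0, 0, 0.7, -0.3],
])

```text
clock: 20.35
position: [511.4, 27.1, 38.2]
ee_rot: [0.998, 0.057, 0.0, -0.0]
contact_force: [0.3, 0.3, -0.2]
gripper_width: 38.0
grasp_force: 60.6
```

Call:
carry_out([
  [0, 0, 0, 0, 0, 0.7, -0.3],
  [0, 0, 0, 0, 0, 0.7, -0.3],
])

```text
clock: 20.6
position: [511.4, 27.1, 38.1]
ee_rot: [0.998, 0.057, 0.0, 0.0]
contact_force: [-1.2, 0.3, 6.1]
gripper_width: 37.8
grasp_force: 61.2
```

```bash
python3 inhand.py
```

```text
z 32.03427935891295 expected end [[230.4, 164.7], [320.9, 164.6]]
[  232   164    88   212 16728] holder-frame x max 60.3 y -20.2 20.6 [2.000e-01 1.000e-01 4.070e+01 1.203e+02 8.990e+01]
```

The plate is on the bed, centred to (0.2,0.1) mm. Releasing and rising.

Call:
carry_out([
  [0, 0, 0, 0, 0, 0, -0.1],
  [0, 0, 0, 0, 0, 0, 0.1],
  [0, 0, 0, 0, 0, 0, 0.3],
  [0, 0, 0, 0, 0, 0, 0.4],
  [0, 0, 0, 0, 0, -25, 0.4],
])

```text
clock: 21.28
position: [509.9, 26.6, 61.0]
ee_rot: [0.998, 0.057, -0.002, 0.001]
contact_force: [0.6, 0.2, 0.1]
gripper_width: 60.0
grasp_force: 0.0
```

Call:
carry_out([
  [0, 0, 0, 0, 0, -50, 0.4],
  [0, 0, 0, 0, 0, -90, -0.2],
  [0, 0, 0, 0, 0, -90, -0.4],
  [0, 0, 0, 0, 0, -90, -0.4],
])

```text
clock: 21.78
position: [510.7, 27.0, 151.8]
ee_rot: [0.998, 0.057, -0.001, -0.0]
contact_force: [-0.1, 0.4, -0.7]
gripper_width: 25.6
grasp_force: 0.0
```

```bash
cat > seat.py <<'E'
from m import *
y=np.radians(6.58);O=np.array([510.5,26.9]);w=get_image("wrist");c=w["color"].astype(int)
m=(c[...,2]-c[...,0]>14).astype(np.uint8);m=cv2.morphologyEx(m,cv2.MORPH_OPEN,np.ones((3,3)))
u,v=proj(w,[*O,32]).astype(int);l=cv2.connectedComponents(m)[1];i=np.bincount(l[v-12:v+12,u-8:u+8].ravel())[1:].argmax()+1
k=max(cv2.findContours((l==i).astype(np.uint8),0,1)[0],key=cv2.contourArea)
P=np.array([ray(w,a,b,32)[:2] for a,b in k[:,0]])-O;Q=np.c_[P@[np.cos(y),np.sin(y)],P@[-np.sin(y),np.cos(y)]].astype(np.float32)
print("plate",np.round(np.hstack([np.ravel(a) for a in cv2.minAreaRect(Q)]),1))
# dark knob top
g=cv2.cvtColor(w["color"],cv2.COLOR_BGR2GRAY)
for a in(85,90,95,100):
    t=y+np.radians(a);q=[554.5+28*np.sin(t),82.3-28*np.cos(t),70];print(a,np.round(q,1),proj(w,q).round(1))
m=(g<60).astype(np.uint8);n,l,s,ce=cv2.connectedComponentsWithStats(m)
for i in range(1,n):
    if 30<s[i,4]<1500:print(ce[i].round(1),s[i],ray(w,*ce[i],70).round(1))
E
python3 seat.py; python3 go.py 581 89 120 281.6 k
```

```text
plate [-1.000e-01  1.000e-01  3.990e+01  1.204e+02  8.990e+01]
85 [582.5  83.1  70. ] [203.  115.9]
90 [582.3  85.5  70. ] [199.3 115.7]
95 [581.9  87.9  70. ] [195.6 115.9]
100 [581.3  90.3  70. ] [191.9 116.4]
[440.1  83.1] [434  68  14  31 140] [619.5 -66.   70. ]
[451.9  79.6] [446  72  14  17  67] [622.3 -72.8  70. ]
[415.5 102.4] [405  84  23  37  97] [606.4 -53.4  70. ]
[209.5 114.6] [202 109  14  13 122] [583.8  78.9  70. ]
[211.2 152.8] [204 151  16   5  68] [559.   76.7  70. ]
[183.6 210.9] [165 200  31  29 410] [514.9  94.6  70. ]
[497.7 258.1] [482 202  32 102 220] [ 503.7 -145.2   70. ]
[522.1 208.1] [517 202   9  15  35] [ 544.7 -148.8   70. ]
[162. 235.] [146 219  33  33 723] [493.9 110.3  70. ]
[513.2 231.8] [506 223  13  17  31] [ 526.  -149.1   70. ]
[538.9 269.9] [515 225  45 100 316] [ 497.4 -180.5   70. ]
[557.1 267.3] [554 264   6   7  31] [ 501.2 -193.6   70. ]
[553.9 282.6] [548 279  12   8  81] [ 487.9 -196.6   70. ]
[550.5 297.3] [541 294  19   8 128] [ 474.5 -199.4   70. ]
[474.4 323.6] [464 304  23  39 112] [ 442.8 -146.9   70. ]
[545.5 311.2] [535 308  22   8 137] [ 461.2 -200.6   70. ]
[ 27.2 386.1] [ 18 380  17  16  81] [331.3 232.   70. ]
[ 14.3 389.2] [  6 383  16  15  81] [326.3 244.1  70. ]
[  3.7 394.3] [  0 388   9  13  58] [318.8 254.6  70. ]
cur [510.4  26.8 151.3] yaw -83.5 j [ 0.37  0.29 -0.4  -0.   -0.89  1.31] w 25.6 t 21.82
turn [ 0.0001  0.0025 -0.0891] shift [ 77.2 -53.8  31.1]
```

Plate seated at (-0.1,0.1), full length flush. The knob blob at (209,115) puts the clip at about 82°, knob top near (582,82). Caging it again.

```bash
python3 go.py 582.4 81.7 120 268.6 k
```

```text
cur [510.4  26.8 151.3] yaw -83.5 j [ 0.37  0.29 -0.4  -0.   -0.89  1.31] w 25.6 t 21.82
turn [0.0004 0.0024 0.1378] shift [ 77.8 -46.4  31.1]
```

Call:
carry_out([
  [0, 0, 0.138, 40, -23, 0, -0.45],
  [0, 0, 0.138, 78, -46, 10, -0.45],
  [0, 0, 0.138, 78, -46, 31, -0.45],
  [0, 0, 0.138, 78, -46, 31, -0.45],
])

```text
clock: 22.32
position: [581.7, 81.1, 117.8]
ee_rot: [1.0, -0.012, -0.004, 0.001]
contact_force: [1.5, -0.8, -0.6]
gripper_width: 23.6
grasp_force: 0.0
```

```bash
python3 go.py 582.4 81.7 62 268.6 k
python3 - <<'E'
from h import *
w=get_image("wrist");b=get_image("side")
q=proj(w,[582.4,81.7,70]);print(q,proj(b,[582.4,81.7,70]))
u,v=map(int,q);u2,v2=map(int,proj(b,[582.4,81.7,70]))
cv2.imwrite("pics/k2.png",np.hstack([cv2.resize(w["color"][max(0,v-80):max(0,v-80)+160,u-80:u+80],(400,400)),cv2.resize(b["color"][v2-60:v2+40,u2-40:u2+60],(400,400))]))
g=cv2.cvtColor(w["color"],cv2.COLOR_BGR2GRAY);print(g[v-36:v+40:4,u-40:u+44:4])
E
```

```text
cur [581.7  81.1 117.8] yaw -91.4 j [ 0.41  0.44 -0.25 -0.   -0.89  1.13] w 23.6 t 22.32
turn [ 0.0028  0.0075 -0.0001] shift [ 1.1 -0.7 55.7]
[274.4587324  244.31449022] [204.15522616 211.63499878]
[[141 141 141 122  90  68  96 112 107 110 115 130 127 129 130 129 129 129
  128 129 131]
 [141 141 141 124 130 124 127 115 113 111 112 130 128 129 131 129 129 129
  127 129 132]
 [141 141 142 127 131 129 129 115 113 111 112 130 128 129 130 129 129 128
  128 128 132]
 [142 141 141 134 130 129 132 114  79  65  93 127 129 129 130 130 129 128
  127 129 131]
 [140 141 140 139 128 130 132  93  50  49  49 122 129 129 130 130 129 128
  127 129 131]
 [137 137 137 136 125 132 133  86  49  50  50 111 131 128 129 130 129 128
  128 130 131]
 [128 129 128 128 118 132 132  76  48  48  48 107 131 127 129 130 128 128
  129 130 131]
 [133 130 129 128 120 132 131  64  50  50  47  99 115 127 130 130 129 128
  128 121  88]
 [140 139 139 138 131 130 130  63  65  66  60 101  64 125 130 130 128 109
  100  84 137]
 [142 141 140 141 135 129 129  67  66  66  65 102  65 115 130 129 129  70
   64 106 147]
 [142 142 142 142 141 127 131  91  65  64  71 108  92 110 129 129 130  73
   64 106 144]
 [142 142 142 142 142 122 132 131 100  84  74  87 108 108 129 128 131  94
  107 103 132]
 [141 141 134 134 133 123 132 130  94  62  64  63  67 119 128 128 127  97
  106  98 125]
 [142 123  66  66  46 111 130 132  75  64  62  63  60 126 128 129  97  50
   63  65 113]
 [141  96  65  64  43 119 129 131  86  52  55  58  63 130 128 129  90  44
   63  63  93]
 [ 63  65  65  63  41 127 127 131 127  73  65  67 109 131 129 130  84  41
   62  62  61]
 [ 44  64  64  56  41 126 125 131 133 130 124 126 130 131 129 130  83  40
   61  62  61]
 [ 49  64  64  52  41 126 122 132 133 130 130 129 129 130 130 129  82  39
   58  63  62]
 [ 57  63  64  46  41 124 123 130 132 130 132 128 128 129 131 129  81  39
   50  62  62]]
```

Numerically, the knob top disc is at wrist (269,244), about 3 mm toward +y of my estimate and still inside the fingers. I'll shift 3 mm and descend.

Call:
carry_out([
  [0, 0, -0.09, 0.5, -3.5, 0, -0.45],
  [0, 0, -0.09, 0.5, -3.5, 25, -0.45],
  [0, 0, -0.09, 0.5, -3.5, 45, -0.45],
  [0, 0, -0.09, 0.5, -3.5, 55, -0.45],
  [0, 0, -0.09, 0.5, -3.5, 55, -0.45],
])

```text
clock: 23.05
position: [584.1, 84.9, 66.5]
ee_rot: [0.999, 0.033, -0.0, 0.0]
contact_force: [0.1, -0.0, 0.4]
gripper_width: 23.5
grasp_force: 0.0
```

```bash
cat > arc.py <<'E'
from h import *
import sys
s=read_state();T=R.from_quat(s["ee_rot"]);p=np.array(s["position"])
pv=np.array([554.5,82.3]);y=np.radians(6.58)
ty=T.apply([0,1,0]);a0=np.degrees(np.arctan2(ty[1],ty[0]))%360-186.58;print(p,"ang",a0,s["contact_force"],"z->63:",p[2]-63)
for a in np.radians(list(map(float,sys.argv[1:]))):
    k=pv+28*np.array([np.sin(y+a),-np.cos(y+a)])
    print(np.degrees(a).round(),T.inv().apply(np.array([*k,p[2]])-p).round(1),round(np.radians(a0)-a,3))
E
python3 arc.py 80 70 60 50 40 30
```

```text
[584.09937286  84.85640033  66.49870553] ang 87.18100015778461 [ 0.07109685 -0.01668624  0.38494036] z->63: 3.4987055284299657
80.0 [-1.9  4.1  0. ] 0.125
70.0 [-3.   8.9  0. ] 0.3
60.0 [-4.8 13.4  0. ] 0.474
50.0 [-7.4 17.5  0. ] 0.649
40.0 [-10.7  21.1   0. ] 0.823
30.0 [-14.5  24.1   0. ] 0.998
```

Call:
carry_out([
  [0, 0, 0.125, -2, 4, 2, -0.45],
  [0, 0, 0.3, -3, 9, 2, -0.45],
  [0, 0, 0.474, -5, 13.5, 2, -0.45],
  [0, 0, 0.649, -7.5, 17.5, 2, -0.45],
  [0, 0, 0.823, -10.5, 21, 2, -0.45],
])

```text
clock: 23.68
position: [576.1, 63.8, 65.8]
ee_rot: [0.928, -0.372, 0.001, -0.001]
contact_force: [0.4, -0.1, -1.1]
gripper_width: 23.3
grasp_force: 0.4
```

```bash
python3 arc.py 30 20 10 0 -7 -12
```

```text
[576.0796412   63.7530459   65.81431541] ang 39.71479098363292 [ 0.40238526 -0.11870059 -1.11715512] z->63: 2.8143154127276944
30.0 [-0.8  6.2 -0. ] 0.17
20.0 [-2.1 10.9 -0. ] 0.344
10.0 [-4.1 15.4 -0. ] 0.519
0.0 [-6.9 19.4 -0.1] 0.693
-7.0 [-9.2 21.9 -0.1] 0.815
-12.0 [-11.1  23.5  -0.1] 0.903
```

Call:
carry_out([
  [0, 0, 0.17, -1, 6, 0, -0.45],
  [0, 0, 0.344, -2, 11, 0, -0.45],
  [0, 0, 0.519, -4, 15.5, 0, -0.45],
  [0, 0, 0.693, -7, 19.5, 0, -0.45],
  [0, 0, 0.693, -7, 19.5, 0, -0.45],
])

```text
clock: 24.3
position: [557.7, 54.3, 66.0]
ee_rot: [0.749, -0.662, 0.001, -0.001]
contact_force: [1.2, -0.3, 0.2]
gripper_width: 23.3
grasp_force: 0.4
```

```bash
python3 arc.py 0 -4 -8 -12 -15
```

```text
[557.74491158  54.26581167  65.9586813 ] ang 0.45640429954661954 [ 1.22274905 -0.26604879  0.15971821] z->63: 2.9586812987897986
0.0 [-0.2  0.   0. ] 0.008
-4.0 [-0.3  2.  -0. ] 0.078
-8.0 [-0.5  3.9 -0. ] 0.148
-12.0 [-0.9  5.8 -0. ] 0.217
-15.0 [-1.2  7.2 -0. ] 0.27
```

Call:
carry_out([
  [0, 0, 0, 0, 1.5, 0, -0.45],
  [0, 0, 0, 0, 3, 0, -0.45],
  [0, 0, 0, 0, 4.5, 0, -0.45],
  [0, 0, 0, 0, 6, 0, -0.45],
  [0, 0, 0, 0, 6, 0, -0.45],
])

```text
clock: 24.92
position: [553.2, 53.6, 65.8]
ee_rot: [0.749, -0.662, 0.002, -0.002]
contact_force: [5.1, -3.6, 1.8]
gripper_width: 23.5
grasp_force: 2.2
```

Call:
carry_out([
  [0, 0, 0, 0, 0.7, 0, -0.45],
  [0, 0, 0, 0, 0.7, 0, -0.45],
])

```text
clock: 25.18
position: [552.6, 53.5, 65.8]
ee_rot: [0.749, -0.662, 0.002, -0.002]
contact_force: [5.5, -3.0, 1.7]
gripper_width: 22.9
grasp_force: 2.4
```

Call:
carry_out([
  [0, 0, 0, 0, 1, 0, -0.45],
  [0, 0, 0, 0, 1, 0, -0.45],
])

```text
clock: 25.42
position: [551.4, 53.4, 65.7]
ee_rot: [0.749, -0.662, 0.002, -0.002]
contact_force: [5.7, -3.0, 1.6]
gripper_width: 23.7
grasp_force: 2.2
```

Call:
carry_out([
  [0, 0, 0, 0, 1, 0, -0.45],
  [0, 0, 0, 0, 1, 0, -0.45],
])

```text
clock: 25.68
position: [550.4, 53.2, 65.7]
ee_rot: [0.749, -0.662, 0.002, -0.002]
contact_force: [5.4, -3.2, 1.6]
gripper_width: 23.0
grasp_force: 2.3
```

Run:
```python
from h import *
w=get_image("wrist");b=get_image("side");t=get_image("top")
y=np.radians(6.58);O=np.array([510.5,26.9])
def H(hx,hy,z):return [O[0]+hx*np.cos(y)-hy*np.sin(y),O[1]+hx*np.sin(y)+hy*np.cos(y),z]
def crop(im,c,r):
    u,v=proj(im,c).astype(int);v0=min(max(0,v-r),419-2*r);u0=max(0,u-r);print(u0,v0,2*r/400)
    return cv2.resize(im["color"][v0:v0+2*r,u0:u0+2*r],(400,400),interpolation=cv2.INTER_CUBIC)
for c in((60,20,32),(60,-20,32),(50,5,37),(50,22,70),(50,50,43),(-60,-20,32)):print(c,proj(w,H(*c)).round(),proj(b,H(*c)).round())
cv2.imwrite("pics/k3.png",np.hstack([crop(w,H(45,10,35),80),crop(b,H(30,15,40),45)]))
```

```text
(60, 20, 32) [247. 253.] [220. 221.]
(60, -20, 32) [246. 187.] [233. 211.]
(50, 5, 37) [264. 233.] [228. 218.]
(50, 22, 70) [261. 293.] [222. 212.]
(50, 50, 43) [264. 308.] [213. 228.]
(-60, -20, 32) [466. 189.] [275. 238.]
192 159 0.4
186 179 0.225
```

View pics/k3.png

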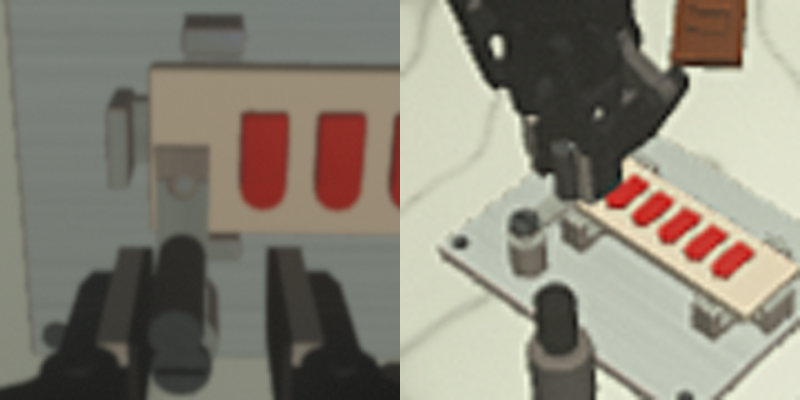

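The toe is on the plate's bare end (crop (183,188)). The leaf lies across the end and the knob at wrist (263,291) matches angle 0 or slightly past it, so the steady push is the end stop. I'll back off to centre, lift away and check numerically.

Call:
carry_out([
  [0, 0, 0, 0, -4, 0, -0.45],
  [0, 0, 0, 0, -7, 0, -0.42],
  [0, 0, 0, 0, -7, 0, -0.42],
  [0, 0, 0, 0, -7, -30, -0.42],
  [0, 0, 0, 0, -7, -80, -0.42],
])

```text
clock: 26.45
position: [553.2, 53.5, 143.2]
ee_rot: [0.748, -0.663, -0.002, 0.003]
contact_force: [1.5, -0.3, -0.1]
gripper_width: 25.1
grasp_force: 0.0
```

```bash
python3 go.py 499 47 249 186.5 k
```

```text
cur [553.2  53.5 143.2] yaw -173.1 j [ 0.39  0.37 -0.3  -0.   -0.91 -0.27] w 25.1 t 26.45
turn [ 0.0064 -0.0012  0.0071] shift [ 1.000e-01  5.520e+01 -1.055e+02]
```

Call:
carry_out([
  [0, 0, 0, 0, 25, -55, -0.42],
  [0, 0, 0, 0, 55, -105, -0.42],
  [0, 0, 0, 0, 55, -105, -0.42],
  [0, 0, 0, 0, 55, -105, -0.42],
  [0, 0, 0, 0, 55, -105, -0.42],
])

```text
clock: 27.08
position: [499.9, 47.2, 247.6]
ee_rot: [0.748, -0.663, -0.001, 0.002]
contact_force: [-0.2, 0.5, -0.2]
gripper_width: 24.8
grasp_force: 0.0
```

Run:
```python
from m import *
y=np.radians(6.58);O=np.array([510.5,26.9]);w=get_image("wrist");c=w["color"].astype(int);t=get_image("top");tc=t["color"].astype(int)
def fit(im,m,near,zz,off=O,yy=y):
    l=cv2.connectedComponents(m)[1];u,v=near;i=np.bincount(l[v-6:v+6,u-6:u+6].ravel())[1:].argmax()+1
    k=max(cv2.findContours((l==i).astype(np.uint8),0,1)[0],key=cv2.contourArea)
    P=np.array([ray(im,a,b,zz)[:2] for a,b in k[:,0]])-off;Q=np.c_[P@[np.cos(yy),np.sin(yy)],P@[-np.sin(yy),np.cos(yy)]].astype(np.float32)
    return np.round(np.hstack([np.ravel(a) for a in cv2.minAreaRect(Q)]),1)
m=cv2.morphologyEx((c[...,2]-c[...,0]>14).astype(np.uint8),cv2.MORPH_OPEN,np.ones((3,3)))
print("plate in bed",fit(w,m,proj(w,[*O,32]).astype(int),32))
g=cv2.cvtColor(w["color"],cv2.COLOR_BGR2GRAY)
for a in(-6,-3,0,6,12):
    s=y+np.radians(a);q=[554.5+28*np.sin(s),82.3-28*np.cos(s),70];print(a,proj(w,q).round(1))
n,l,s,ce=cv2.connectedComponentsWithStats((g<75).astype(np.uint8))
for i in range(1,n):
    if 20<s[i,4]<1500 and 190<ce[i][0]<250 and 160<ce[i][1]<230:print(ce[i].round(1),s[i])
u,v=proj(w,[557.7,54.5,70]).astype(int);print(g[v-12:v+22:2,u-12:u+18:2])
hs=cv2.cvtColor(t["color"],cv2.COLOR_BGR2HSV)
mm=((hs[...,1]<90)|(hs[...,0]<6)|(hs[...,0]>174)).astype(np.uint8);k=np.zeros_like(mm);k[184:236,355:404]=mm[184:236,355:404]
print("tray plate",fit(t,k,(377,208),12,np.zeros(2),0))
print("short",fit(t,(tc[...,2]>90).astype(np.uint8),(150,206),12,np.zeros(2),0))
```

```text
plate in bed [ -2.5  -0.4 119.8  40.8   0.3]
-6 [221.9 192.3]
-3 [220.5 192.2]
0 [219.1 192.1]
6 [216.2 192.3]
12 [213.5 192.7]
[222.  188.2] [216 181  13  15 130]
[224.9 208.4] [220 204  11  10  91]
[[123 123 124 124 124 121 112 101  88  88  99 110 132 135 135]
 [123 123 123 123 124 123 107  73  54  55  72  95  90  92  90]
 [125 124 123 124 124 116  81  52  49  49  55  85  99 102 102]
 [124 124 124 124 122  94  57  51  51  51  55  87 104 108 109]
 [124 124 125 124 108  71  62  61  54  51  64  98 112 118 118]
 [124 124 125 121  88  66  65  65  62  58  88 106 119 125 125]
 [123 122 123 118  81  65  64  65  64  73 100 107 120 125 125]
 [123 124 125 122  96  69  64  65  73  93 105 104 109 123 125]
 [126 126 126 126 120  98  82  81  96 105 106 100  83 101 123]
 [124 125 124 125 125 122 116 107 109 107 105 101  75  73 106]
 [124 124 124 125 124 124 122 111 110 106 104 100  78  69  90]
 [123 122 123 123 123 123 119 106  97  92  97 100  92  75  86]
 [123 123 123 123 123 123 109  81  68  66  70  84 102  88  97]
 [125 125 126 125 126 124  93  66  64  64  65  66  93 100 113]
 [125 124 125 125 125 121  83  60  59  61  61  61  82 111 123]
 [126 126 126 126 126 123  87  59  56  58  57  60  87 120 127]
 [125 124 125 125 125 124 109  74  64  65  64  76 106 125 126]]
tray plate [ 459.6 -264.3   39.3  117.9   89.5]
short [473.9 330.2  93.    6.2  25.4]
```

The knob top is back at its starting pixel, (219.4,191) against (219.5,192), so the clip is at about 0. The plate lies flat between the stops, slid up to the -x stop within its play, with the toe on its bare end. The tray plate is in place, so I'm handing in.

```bash
python3 -c "
from bench import *
print(job_done())"
```

```text
the job is handed in; nothing more can be done
None
```

The job is handed in at about 27 s: the finished plate lies flat in the brass tray, and the five-nail plate is down between the holder's stops (against the −x stop, within its play) with the clip swung fully back and its toe on the bare end. The bottles and short plate were not touched, though my last numeric check of the short plate gave no usable reading.

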